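# Pack the gap beside a monitor stand's socket and hold the wedge tight

### The job

Open the lid of the grey case back onto its stop, then stand the flat spacer that suits the gap between the monitor stand's socket block and the steel stop upright in that gap and let go of it, leaving the other spacer in the case. Push the wedge, thin end down, into the room left beside it until you feel it jam tight, well down but not on the foot plate. Finish while still holding the wedge pressed in; leave the lid open and the other things on the bench where they are.

Things in the scene. Friction and masses are not known exactly. Their poses are not given: they have to be found in the camera images.
- stand: Fixed monitor stand foot: black plate 220 x 160 x 10 mm, with a dark steel socket block on it, 36 mm wide (y). Origin: centre of the plate's underside, on the bench. In its frame the block's flat upright face bounding the gap is at x = +20 mm; the block reaches from there to x = +70 mm. Plate top (the gap's floor) z = 10 mm, block top z = 65 mm.
- stop: Fixed steel stop on the foot plate, parallel to the stand: 30 (x) x 36 (y) x 55 mm high. Origin: bottom middle of its upright face bounding the gap, 10 mm above the bench; it extends 30 mm to -x from there. The gap runs from this face in +x to the socket block: width = 20 mm minus this origin's x in the stand's frame, 22 to 36 mm, differing each time. Open above and at both y ends.
- case: Grey case, fixed, 170 (x) x 200 (y) x 100 mm high, walls 5 mm. Origin: centre of its underside. On a black insert, top 13 mm above the bench with ribs 10 mm high, three aluminium pieces stand in a row along x, each 50 mm wide along y with over 60 mm of free room at both y ends: wedge near x = -57 mm, the two spacers near x = -10 and +31 mm in either order.
- lid (a joint): Angle of the lid, rad: 0 shut, grows as it opens upward, 1.9 = open, leaning back on its stop. Released below about 1.5 it falls shut, beyond that it falls open. Lid 170 x 200 x 8 mm, 0.2 kg, hinge nearly free. On top a round steel bar handle, 11 mm thick, 75 mm long along the case's y, on two posts 64 mm apart.
- lid_handle (a point): Middle of the lid's bar handle: 35 mm above the lid's upper surface, 158 mm from the hinge line and 12 mm from the free edge. With the lid shut it is at x = -73 mm in the case's frame, 144 mm above the bench. The round bar can turn in the fingers.
- lid_hinge (a point): Middle of the lid's hinge line, which runs along the case's y: at x = +85 mm in the case's frame, 100 mm above the bench (the lid's underside when shut).
- spacer_thin: Thinner flat aluminium spacer, 10 (x) x 50 (y) x 64 (z) mm, 0.09 kg, standing on edge in the case. Origin: centre of its underside. Suits gaps up to about 29 mm.
- spacer_thick: Thicker flat aluminium spacer, 17 (x) x 50 (y) x 64 (z) mm, 0.15 kg, standing on edge in the case. Origin: centre of its underside. Suits gaps from about 26 mm.
- wedge: Aluminium wedge, 50 mm wide (y), 84 mm tall, 0.19 kg, standing thin end down in the case between black posts (top 43 mm above the bench). Its upright face is at x = +12 mm; the other slopes: 5 mm thick (x = +7 to +12) at the bottom, growing evenly to 24 mm (x = -12 to +12) at 64 mm height and above. Origin: at the height of its thin lower end. Jams by friction; press with about 10 N.
- remote: Black remote control lying between case and stand, 150 x 44 x 18 mm; leave alone. Origin: centre of underside.
- jar: Small glass jar, 48 mm across, 62 mm tall; leave alone. Origin: centre of underside.
- tape: Roll of clear tape lying flat, 90 mm across, 24 mm high; leave alone. Origin: centre of underside.
- mug: White mug, 80 mm across, 90 mm tall, on the robot's left; leave alone. Origin: centre of underside.
- wrench: Steel wrench lying on the bench towards the robot's right; leave alone.

How it is judged:
By the outcome, as a careful person would: the job done as asked, in the order asked, and still so for the second after the job is handed in, while the arm keeps its last pose, push and grip.
It also fails if it takes over 72 s, if anything falls off the work surface, if the arm or the gripper's body presses on something with over 40 N, if the wrist force passes 120 N, or if a joint passes its speed limit or range.

### The arm

A 6-joint arm with a two-finger parallel gripper is mounted at the origin on the work surface. World frame = base frame: x ahead of the robot, y to its left, z up, the work surface at z = 0. Lengths are in m, angles in degrees, forces in N, time in s.
With the tool pointing down it reaches from about 0.275 to 0.825 m from the base axis. Payload 5.2 kg.
Tool frame: the origin (TCP) lies at the very end of the fingers, on their centre line; the grasp point (between the pads) lies 19 mm behind it; z points along the fingers, y is the line along which they close (so a half turn about z gives the same grasp; the last joint's range is limited). The gripper opens to 93 mm and grips with 3 to 60 N. Pads are 15 mm wide; open, the fingers measure 128 mm over their backs; the gripper's body (75 mm by 188 mm) begins 65 mm behind the grasp point.
Start: joints at [-78.541, 14.817, 87.949, -0, 77.235, -11.62], TCP at [0.216, -0.506, 0.219] pointing down, gripper open.
Joint ranges: [-179.93, 179.93], [-52.35, 119.4], [10.71, 147.94], [-69.91, 249.91], [12.55, 155.21], [-178.61, 178.61]. Speed limits (degrees/s): [147.25, 147.25, 180, 180, 180, 180].

### API

Orientations are given as a 3x3 rotation matrix whose columns are the frame's x, y, z axes.
In Python, from station import readout, vision, r gives the robot as it stands.
- The arm moves only by the tool servo_tool, never from a script. Its argument "motion" is a list that holds one entry, the list of rows, each a list of 4 numbers: the shift along the tool's x, y, z in mm, then the turn about the tool's z in degrees. In form: [[[tx, ty, tz, spin], ...]]. A call has 1 to 5 rows; each row shifts and turns the commanded pose from where the row before left it, along the tool's axes as they then stand; what a row does not reach is not made up. A row lasts 1/8 s, in which the tool goes at most 62.5 mm and 10.7 degrees, less where a joint would pass 70% of its speed; a pose out of reach is approached as far as the arm can. A call with a gripper value outside its range is refused whole. "gripper" is the finger opening in mm, from 0 to 93, set as the call begins (left out, the last holds). The fingers move at their own pace and stop on an object; "grip_force" is the grip in N (left out, the last holds). Time passes only in rows, so rows that do not move let the fingers close. It gives the time, the measured TCP pose, the force, the opening and the grip force at its end, in the units of the state.
- readout.get_obs(): the state, without advancing time (a new reading comes with each control period).
- vision.camera(name): name is "scene" or "top" or "wrist"; returns a dict with "color" (420x560x3 uint8, red, green, blue), "fovy" (degrees; the focal length in pixels is half the picture's height over the tangent of half this angle, whatever the lens; pixels are square), "cx", "cy" (the principal point, pixels), "rvec" (rotation vector, rad) and "tvec" (3), from world to camera coordinates, as OpenCV has them; the wrist camera has in their place "tool_from_camera" (4x4, takes a point from camera to tool coordinates, whose origin is the TCP and whose axes are the flange's). Camera axes: x right, y down, z forward; pixel columns grow to the right and rows downward; lengths in m; the calibration is good to about 2 mm. The wrist camera is an equidistant fisheye: a pixel r from the principal point sees the ray r / f radians off the axis. A picture is of the moment at which its call begins: read the wrist's pose just before it. There is no depth.
- r.finish_job(): hands the job in; it is judged then, once.
The state is a dict: "clock": time; "joint_pos": joint angles; "dq": joint speeds; "tau": joint torques, N m; "position": TCP position; "tcp_rot": TCP orientation; "ft_force": force on the tool from outside, world axes, zero at the start; "wrist_torque": the same for the moment, N m; "opening": finger opening in m; "gripper_force": force on a finger pad.
Only numpy, scipy, OpenCV 4.12 (cv2) and the standard library are available. Lean on these libraries where they do the work, as an engineer would, in place of code of your own. Each camera call takes 0.05 s, during which the arm holds its last target. There are 200 camera calls.

## Working session

There is one attempt and no reset: what is moved stays moved. The work goes in short steps, Python scripts to look and compute and a tool call to move; the robot and the scene stay as the last step left them, time stands still between calls to the robot, and variables do not carry over. Pictures are saved under pics/ and viewed, at most 10 in all, crops included, and the job is handed in when it is done.

Besides the shell and the picture viewer there is one more tool, called after "Call:" in YAML: its name, and indented under it one key for each argument. servo_tool: Moves the arm, as the interface text tells. Its arguments: {"type":"object","properties":{"motion":{"type":"array"},"gripper":{"type":"number"},"grip_force":{"type":"number"}},"required":["motion"]}

```bash
ls; mkdir -p pics
python3 - <<'E'
from station import readout, vision, r
import cv2, numpy as np, pickle
o=readout.get_obs(); print({k:np.round(v,3).tolist() for k,v in o.items()})
for n in ("scene","top"):
    c=vision.camera(n); pickle.dump(c,open(f"pics/{n}0.pkl","wb"))
    cv2.imwrite(f"pics/{n}0.png",cv2.resize(c["color"][:,:,::-1],(800,600),interpolation=cv2.INTER_CUBIC))
    print(n,c["fovy"],c["cx"],c["cy"],c["rvec"],c["tvec"])
E
```

```text
pics
{'clock': 0.0, 'joint_pos': [-78.54, 14.86, 88.012, -0.0, 77.234, -11.62], 'dq': [-0.01, -0.105, -0.055, -0.056, -0.202, -0.033], 'tau': [0.001, -43.73, -28.4, 0.072, 0.041, -0.0], 'position': [0.216, -0.505, 0.218], 'tcp_rot': [[0.92, 0.392, -0.0], [0.392, -0.92, 0.002], [0.0, -0.002, -1.0]], 'ft_force': [-0.008, -0.118, 0.164], 'wrist_torque': [0.017, -0.006, 0.032], 'gripper_force': 0.0, 'opening': 0.093}
scene 56.644630146561525 279.6829743503995 212.58439195555962 [ 2.0123676   0.8942237  -0.47103241] [-0.31740444 -0.09897124  1.26857058]
top 57.556045912264054 275.315399946751 215.1890426982503 [ 2.18355441 -2.19251915  0.05802672] [-0.00329095  0.45393465  0.97769202]
```

View pics/top0.png

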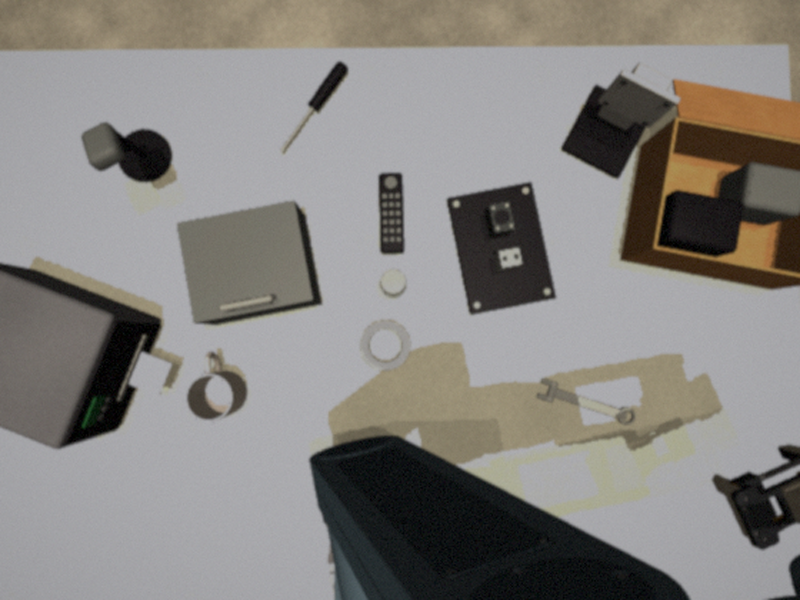

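View pics/scene0.png

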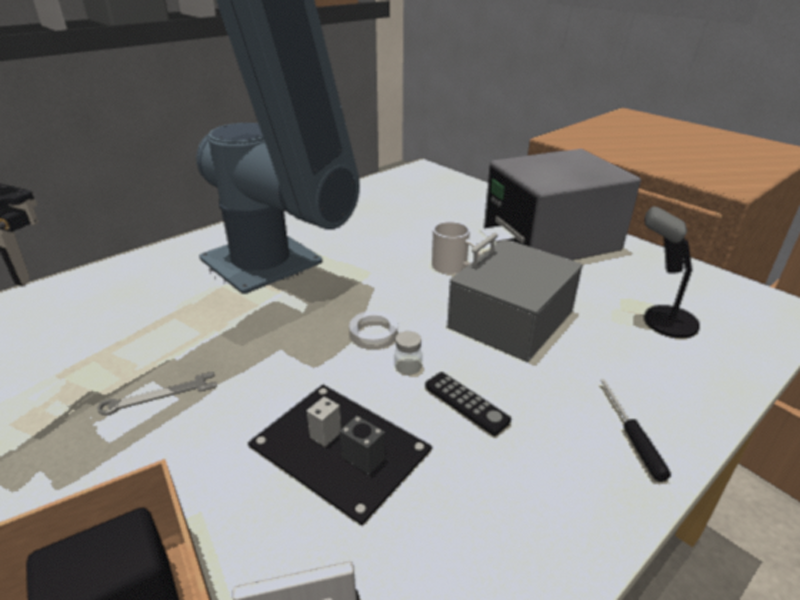

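Top view: case lid at about (250,262) with its handle at (247,303) facing the robot. Stand plate is at (500,248), with the block at (501,217) and the stop at (510,258). Both x axes point roughly away from the robot.

```bash
cat > h.py <<'E'
import cv2, numpy as np
def K(c): 
    f=c["color"].shape[0]/2/np.tan(np.radians(c["fovy"]/2)); return f
def plane(c,uv,z):
    """pixels (full-res) of a fixed camera -> world points on plane z"""
    f=K(c); R=cv2.Rodrigues(np.array(c["rvec"],float))[0]; t=np.array(c["tvec"],float).ravel()
    uv=np.atleast_2d(np.array(uv,float)); d=np.c_[(uv[:,0]-c["cx"])/f,(uv[:,1]-c["cy"])/f,np.ones(len(uv))]@R
    o=-R.T@t; return o+d*((z-o[2])/d[:,2])[:,None]
def planew(c,uv,z,pos,rot):
    """wrist fisheye pixels -> world points on plane z"""
    f=K(c); T=np.array(c["tool_from_camera"]); uv=np.atleast_2d(np.array(uv,float))
    p=uv-[c["cx"],c["cy"]]; r=np.linalg.norm(p,axis=1)+1e-9; a=r/f
    d=np.c_[p/r[:,None]*np.sin(a)[:,None],np.cos(a)]@T[:3,:3].T@np.array(rot).T
    o=np.array(pos)+np.array(rot)@T[:3,3]; return o+d*((z-o[2])/d[:,2])[:,None]
def rect(P):
    (c,s,a)=cv2.minAreaRect((P[:,:2]*1000).astype(np.float32)); return np.round(c,1),np.round(s,1),round(a,2)
E
python3 - <<'E'
import pickle,cv2,numpy as np
from h import *
c=pickle.load(open("pics/top0.pkl","rb")); im=c["color"]; s=0.7
g=im.max(2).astype(int)
def blob(mask,seed,box):
    m=np.zeros(g.shape,np.uint8); x0,x1,y0,y1=[int(v*s) for v in box]; m[y0:y1,x0:x1]=mask[y0:y1,x0:x1]
    n,l=cv2.connectedComponents(m); m=(l==l[int(seed[1]*s),int(seed[0]*s)]).astype(np.uint8)
    ct=max(cv2.findContours(m,cv2.RETR_EXTERNAL,cv2.CHAIN_APPROX_NONE)[0],key=cv2.contourArea)
    return ct[:,0]
print("vals lid",im[int(250*s),int(240*s)],"side",im[int(250*s),int(309*s)],"plate",im[int(285*s),int(500*s)],"bench",im[int(250*s),int(420*s)])
lid=blob((abs(g-g[175,168])<30)|(g>150),(240,250),(160,330,190,340)) if 0 else blob(((g>60)&(g<140)),(240,250),(160,330,190,340))
print("lid",rect(plane(c,lid,.108)))
pl=blob(g<90,(500,285),(430,570,170,330)); P=plane(c,pl,.010); print("plate",rect(P))
E
python3 - <<'E'
import pickle,cv2
c=pickle.load(open("pics/top0.pkl","rb"))["color"][:,:,::-1]
a=cv2.resize(c[125:240,110:235],None,fx=3.2,fy=4.0*.8,interpolation=cv2.INTER_CUBIC)
b=cv2.resize(c[125:240,305:400],None,fx=3.2,fy=3.2,interpolation=cv2.INTER_CUBIC)
cv2.imwrite("pics/crop.png",cv2.hconcat([a,b]))
E
```

```text
vals lid [119 116 104] side [32 31 28] plate [49 44 42] bench [172 172 176]
lid (array([522.6, 232.8]), array([180.6, 214.5]), 10.79)
plate (array([ 563.5, -201. ]), array([216.9, 158.4]), 10.83)
```

View pics/crop.png

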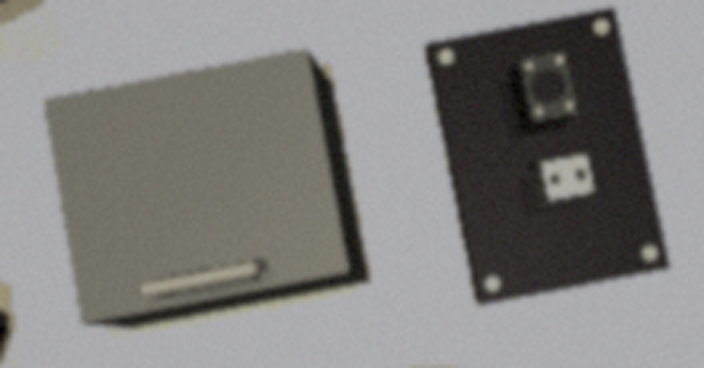

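The lid corners, handle and plate are clear; the stop top is bright around (568,178) and the block top is at (550,87). Projecting these now.

Run:
```python
import pickle,cv2,numpy as np
from h import *
c=pickle.load(open("pics/top0.pkl","rb"))
A=lambda L:np.array(L)/3.2+[110,125]
B=lambda L:(np.array(L)-[400,0])/3.2+[305,125]
L=plane(c,A([(46,101),(310,51),(351,272),(83,322)])-.5+.16,.108)*1000
print("lid",L.round(1).tolist(),"cen",L.mean(0)); 
for i,j in((0,3),(1,2),(1,0),(2,3)): d=L[i]-L[j]; print(np.linalg.norm(d),np.degrees(np.arctan2(d[1],d[0])))
H=plane(c,A([(143,288),(264,267)]),.144)*1000; print("handle",H.round(1).tolist(),H.mean(0))
S=plane(c,B([(428,45),(614,10),(668,267),(478,302)]),.010)*1000; print("plate",S.mean(0))
for i,j in((0,3),(1,2),(0,1),(3,2)): d=S[i]-S[j]; print(np.linalg.norm(d),np.degrees(np.arctan2(d[1],d[0])))
for n,q in(("stop",[(541,158),(588,153),(595,193),(548,202)]),("block",[(522,60),(568,53),(577,115),(531,122)])):
    Q=plane(c,B(q),.065)*1000; print(n,Q.mean(0).round(1))
    a=np.radians(10.8); 
    for p in Q: d=p-S.mean(0); print("  ",(d[0]*np.cos(a)+d[1]*np.sin(a)).round(1),(-d[0]*np.sin(a)+d[1]*np.cos(a)).round(1))
print(plane(c,np.array([[250*.7,262*.7]]),0))
```

```text
lid [[590.0, 352.7, 108.0], [626.5, 156.9, 108.0], [461.9, 125.7, 108.0], [426.0, 322.2, 108.0]] cen [526.07190867 239.38022021 108.        ]
166.83752172991046 10.51123617099577
167.55739027113404 10.750787725983116
199.11696418334836 -79.442628841573
199.81822822781817 -79.64878578729501
handle [[447.7, 266.1, 144.0], [462.2, 180.8, 144.0]] [454.96650669 223.43703004 144.        ]
plate [ 562.52191101 -203.21418052   10.        ]
215.17841379531592 10.298936957289627
215.93132824677997 10.616584995049896
155.8242061424483 100.47600923103958
157.02080878175792 100.20113722087198
stop [ 536.6 -208.6   65. ]
   -8.4 17.1
   -11.6 -19.3
   -43.0 -18.2
   -42.9 18.7
block [ 606.1 -195.5   65. ]
   69.5 16.0
   68.0 -20.1
   19.1 -17.0
   20.6 19.0
[[0.54011022 0.26000037 0.        ]]
```

Case yaw is about 10.5° at (526,239), and stand yaw is about 10.5°. The gap is roughly 30 mm, to be confirmed with the wrist camera. Moving above the handle next.

Call:
servo_tool:
  motion:
    - [[33.7, -38.6, 0, 0], [33.7, -38.6, 0, 0], [33.7, -38.6, 0, 0], [33.7, -38.6, 0, 0], [33.7, -38.6, 0, 0]]

```text
clock: 0.72
position: [0.2951, -0.2606, 0.2184]
tcp_rot: [[0.92, 0.391, -0.0], [0.391, -0.92, 0.001], [0.0, -0.001, -1.0]]
ft_force: [1.3, -0.8, 0.4]
opening: 0.093
gripper_force: 0.0
```

Call:
servo_tool:
  motion:
    - [[33.7, -38.6, 0, 0], [33.7, -38.6, 0, 0], [33.7, -38.6, 0, 0], [33.7, -38.6, 0, 0], [33.7, -38.6, 0, 0]]

```text
clock: 1.35
position: [0.3744, -0.0171, 0.2186]
tcp_rot: [[0.92, 0.392, 0.0], [0.392, -0.92, -0.0], [0.0, 0.0, -1.0]]
ft_force: [1.2, -0.6, -0.3]
opening: 0.0928
gripper_force: 0.0
```

Call:
servo_tool:
  motion:
    - [[33.7, -38.6, 0, 0], [33.7, -38.6, 0, 0], [33.7, -38.6, 0, 0], [33.7, -38.6, 0, 0], [33.7, -38.6, 0, 0]]

```text
clock: 1.98
position: [0.4538, 0.2266, 0.2183]
tcp_rot: [[0.92, 0.392, -0.0], [0.392, -0.92, -0.0], [-0.0, 0.0, -1.0]]
ft_force: [0.9, -0.2, 1.1]
opening: 0.0931
gripper_force: 0.0
```

Call:
servo_tool:
  motion:
    - [[0, 0, 0, -9.7], [0, 0, 0, -9.7], [0, 0, 0, -9.7], [0, 0, 0, -9.7], [0, 0, 0, -9.7]]

```text
clock: 2.6
position: [0.4534, 0.2248, 0.2182]
tcp_rot: [[0.311, 0.951, -0.001], [0.951, -0.311, -0.0], [-0.001, -0.001, -1.0]]
ft_force: [-0.1, -0.3, 0.5]
opening: 0.0933
gripper_force: 0.0
```

Call:
servo_tool:
  motion:
    - [[0, 0, 0, -9.7], [0, 0, 0, -9.7], [0, 0, 0, -9.7], [0, 0, 0, 0]]
  gripper: 45

```text
clock: 3.1
position: [0.4534, 0.2248, 0.2183]
tcp_rot: [[-0.184, 0.983, -0.001], [0.983, 0.184, -0.0], [-0.0, -0.001, -1.0]]
ft_force: [0.1, -0.4, -0.2]
opening: 0.0573
gripper_force: 0.0
```

Call:
servo_tool:
  motion:
    - [[0, 0, 20, 0], [0, 0, 20, 0], [0, 0, 20, 0], [0, 0, 18, 0], [0, 0, 15, 0]]

```text
clock: 3.72
position: [0.4535, 0.2248, 0.1247]
tcp_rot: [[-0.182, 0.983, -0.001], [0.983, 0.182, -0.0], [-0.0, -0.001, -1.0]]
ft_force: [0.4, 0.1, 0.2]
opening: 0.0445
gripper_force: 0.0
```

Call:
servo_tool:
  motion:
    - [[0, 0, 0, 0], [0, 0, 0, 0], [0, 0, 0, 0], [0, 0, 0, 0], [0, 0, 0, 0]]
  gripper: 5
  grip_force: 10

```text
clock: 4.35
position: [0.455, 0.2251, 0.1263]
tcp_rot: [[-0.185, 0.983, 0.003], [0.983, 0.185, 0.001], [0.0, 0.003, -1.0]]
ft_force: [3.9, 1.2, -0.0]
opening: 0.0106
gripper_force: 10.0
```

```bash
python3 -c "
import numpy as np
R=np.hypot(158,44);p=np.arctan2(44,158)+np.radians(np.arange(0,109,6));x=-R*np.cos(p);z=R*np.sin(p)
for i,(a,b) in enumerate(zip(np.diff(x),-np.diff(z))):print((i+1)*6,round(a,1),round(b,1))"
```

```text
6 5.5 -16.3
12 7.1 -15.6
18 8.7 -14.8
24 10.2 -13.8
30 11.6 -12.6
36 12.9 -11.4
42 14.0 -10.0
48 15.0 -8.4
54 15.8 -6.8
60 16.4 -5.1
66 16.8 -3.4
72 17.1 -1.6
78 17.2 0.2
84 17.1 2.0
90 16.8 3.7
96 16.3 5.5
102 15.6 7.1
108 14.8 8.7
```

Call:
servo_tool:
  motion:
    - [[0, 5.5, -16.3, 0], [0, 7.1, -15.6, 0], [0, 8.7, -14.8, 0], [0, 10.2, -13.8, 0], [0, 11.6, -12.6, 0]]

```text
clock: 4.97
position: [0.4946, 0.2326, 0.1988]
tcp_rot: [[-0.185, 0.983, -0.004], [0.983, 0.185, -0.001], [-0.0, -0.004, -1.0]]
ft_force: [-0.8, -0.5, 0.1]
opening: 0.0104
gripper_force: 10.0
```

Call:
servo_tool:
  motion:
    - [[0, 12.9, -11.4, 0], [0, 14, -10, 0], [0, 15, -8.4, 0], [0, 15.8, -6.8, 0], [0, 16.4, -5.1, 0]]

```text
clock: 5.6
position: [0.5684, 0.2466, 0.2414]
tcp_rot: [[-0.185, 0.983, -0.001], [0.983, 0.185, -0.0], [0.0, -0.001, -1.0]]
ft_force: [0.0, -0.3, 2.7]
opening: 0.0105
gripper_force: 10.0
```

Call:
servo_tool:
  motion:
    - [[0, 16.8, -3.4, 0], [0, 17.1, -1.6, 0], [0, 17.2, 0.2, 0], [0, 17.1, 2, 0], [0, 16.8, 3.7, 0]]

```text
clock: 6.22
position: [0.6522, 0.2623, 0.2394]
tcp_rot: [[-0.185, 0.983, -0.002], [0.983, 0.185, -0.0], [-0.0, -0.002, -1.0]]
ft_force: [0.3, -0.8, -0.1]
opening: 0.0106
gripper_force: 10.0
```

Call:
servo_tool:
  motion:
    - [[0, 16.3, 5.5, 0], [0, 15.6, 7.1, 0], [0, 13, 7.5, 0], [0, 0, 0, 0]]

```text
clock: 6.72
position: [0.697, 0.2706, 0.2184]
tcp_rot: [[-0.185, 0.983, -0.001], [0.983, 0.185, -0.0], [0.0, -0.001, -1.0]]
ft_force: [1.1, -0.1, -0.3]
opening: 0.0107
gripper_force: 10.0
```

Call:
servo_tool:
  motion:
    - [[0, 0, 0, 0], [0, 0, 0, 0], [0, 0, 0, 0]]
  gripper: 32

```text
clock: 7.1
position: [0.6963, 0.2707, 0.2201]
tcp_rot: [[-0.185, 0.983, 0.001], [0.983, 0.185, 0.0], [0.0, 0.001, -1.0]]
ft_force: [0.4, 0.5, 0.7]
opening: 0.0311
gripper_force: 0.3
```

Call:
servo_tool:
  motion:
    - [[0, 0, 0, 0], [0, 0, -5, 0], [0, 0, -15, 0], [0, 0, -25, 0], [0, 0, -30, 0]]
  gripper: 20

```text
clock: 7.72
position: [0.6963, 0.2706, 0.296]
tcp_rot: [[-0.185, 0.983, -0.0], [0.983, 0.185, -0.0], [0.0, -0.0, -1.0]]
ft_force: [-0.1, -0.3, 1.3]
opening: 0.02
gripper_force: 0.0
```

Run:
```python
from station import readout, vision
import cv2,pickle
c=vision.camera("top"); pickle.dump(c,open("pics/top1.pkl","wb")); w=vision.camera("scene")
a=cv2.resize(c["color"][100:250,90:290,::-1],None,fx=3,fy=3,interpolation=cv2.INTER_CUBIC)
cv2.imwrite("pics/t1.png",cv2.hconcat([cv2.resize(a,(480,360)),cv2.resize(w["color"][100:310,260:460,::-1],(320,360))]))
```

```text
(no output)
```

View pics/t1.png

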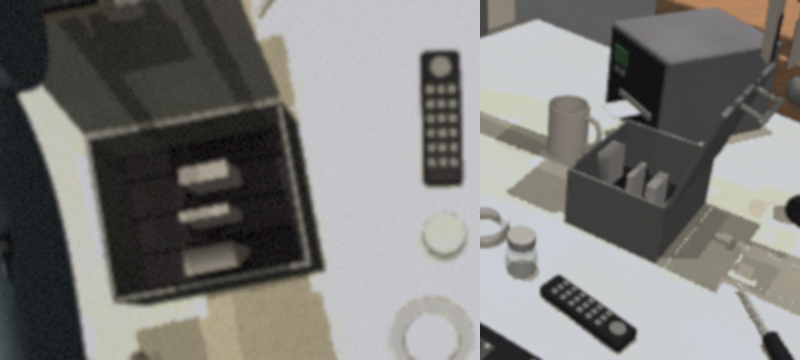

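The lid is open on its stop. The thick spacer is at the far slot, the thin one in the middle, and the wedge nearest. I'll turn for the grasp and use the wrist camera over the case.

Call:
servo_tool:
  motion:
    - [[0, -35, 0, 0], [0, -35, 0, 0], [0, -35, 0, 0], [0, -35, 0, 0], [0, 0, 0, 0]]
  gripper: 85

```text
clock: 8.45
position: [0.5566, 0.2446, 0.2948]
tcp_rot: [[-0.186, 0.983, -0.001], [0.983, 0.186, 0.0], [0.0, -0.001, -1.0]]
ft_force: [0.1, 0.3, 0.1]
opening: 0.0654
gripper_force: 0.0
```

Call:
servo_tool:
  motion:
    - [[0, 0, 0, 10], [0, 0, 0, 10], [0, 0, 0, 10], [0, 0, 0, 10], [0, 0, 0, 10]]

```text
clock: 9.07
position: [0.5598, 0.2447, 0.2938]
tcp_rot: [[0.638, 0.77, -0.0], [0.77, -0.638, -0.0], [-0.0, -0.0, -1.0]]
ft_force: [-0.6, 0.5, -0.4]
opening: 0.0851
gripper_force: 0.0
```

Call:
servo_tool:
  motion:
    - [[0, 0, 0, 10], [0, 0, 0, 10], [0, 0, 0, 10], [0, 0, 0, 10], [0, 0, 0, 0]]

```text
clock: 9.7
position: [0.5597, 0.2447, 0.2939]
tcp_rot: [[0.982, 0.187, -0.0], [0.187, -0.982, -0.0], [-0.0, 0.0, -1.0]]
ft_force: [0.6, -0.2, -0.4]
opening: 0.0848
gripper_force: 0.0
```

Run:
```python
from station import readout, vision
import cv2,pickle,numpy as np
o=readout.get_obs(); c=vision.camera("wrist"); pickle.dump((o,c),open("pics/w1.pkl","wb"))
print(np.round(c["tool_from_camera"],3).tolist(),c["fovy"],c["cx"],c["cy"],o["joint_pos"])
cv2.imwrite("pics/w1.png",cv2.resize(c["color"][:,:,::-1],(800,600),interpolation=cv2.INTER_CUBIC))
```

```text
[[-0.001, -0.963, -0.268, 0.074], [1.0, -0.001, -0.0, -0.001], [0.0, -0.268, 0.963, -0.165], [0.0, 0.0, 0.0, 1.0]] 65.70646984690485 279.1239416647594 204.91673523186793 [ 1.31640406e+01  1.91926625e+01  7.15451737e+01 -2.70039205e-03
  8.92772835e+01  9.24096186e+01]
```

View pics/w1.png

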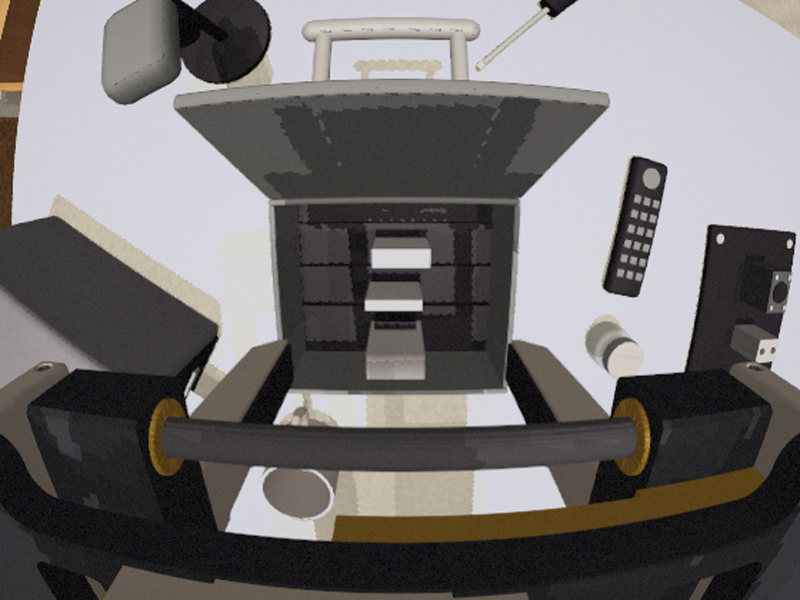

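The wrist view is clear: thick spacer top at (401,258), thin top at (394,304), wedge top at (396,367), lid open. I'll compute the positions.

Run:
```python
import pickle
from h import *
o,c=pickle.load(open("pics/w1.pkl","rb"))
R=np.array(o["tcp_rot"]);p=np.array(o["position"]);g=c["color"].min(2)
s=.7
for n,q,z in(("thick",(372,431,249,268),.077),("thin",(365,422,296,312),.077),("wedge",(367,425,355,379),.097)):
    x0,x1,y0,y1=[int(v*s) for v in q]
    sub=g[y0-4:y1+5,x0-6:x1+7]; m=(sub>(190 if n!="wedge" else 150)).astype(np.uint8)
    print(n,int(sub.max()),m.sum())
    pts=np.argwhere(m)[:,::-1]+[x0-6,y0-4]
    if len(pts): W=planew(c,pts,z,p,R); print("  mask",rect(W), ((W.mean(0)-p)@R*1000).round(1))
    W=planew(c,np.array([(q[0],q[2]),(q[1],q[2]),(q[1],q[3]),(q[0],q[3])])*s,z,p,R); T=((W-p)@R*1000)
    print("  tool",T.round(1).tolist(),"centre tool",T.mean(0).round(1),"world",W.mean(0).round(4))
```

```text
thick 217 480
  mask (array([557.8, 243.8]), array([13.5, 46.9]), 10.74) [ -1.9   0.5 216.9]
  tool [[5.7, -23.5, 216.9], [5.6, 25.8, 216.9], [-10.6, 26.0, 216.9], [-10.6, -23.7, 216.9]] centre tool [ -2.5   1.2 216.9] world [0.5574 0.243  0.077 ]
thin 216 266
  mask (array([516.6, 242.9]), array([ 7.7, 46.8]), 10.74) [-42.6  -6.2 216.9]
  tool [[-35.1, -30.0, 216.9], [-35.1, 18.7, 216.9], [-49.5, 18.9, 216.9], [-49.5, -30.4, 216.9]] centre tool [-42.3  -5.7 216.9] world [0.517  0.2423 0.077 ]
wedge 167 129
  mask (array([461.8, 230.6]), array([ 6.9, 48. ]), 10.8) [-99.5   1.5 196.9]
  tool [[-81.3, -28.0, 196.9], [-81.3, 21.0, 196.9], [-104.0, 21.5, 196.9], [-104.0, -28.6, 196.9]] centre tool [-92.7  -3.6 196.9] world [0.4679 0.2308 0.097 ]
```

Call:
servo_tool:
  motion:
    - [[-2, 0.8, 0, 0], [0, 0, 40, 0], [0, 0, 50, 0], [0, 0, 50, 0], [0, 0, 40, 0]]

```text
clock: 10.38
position: [0.5564, 0.2433, 0.1125]
tcp_rot: [[0.982, 0.187, -0.001], [0.187, -0.982, -0.0], [-0.001, 0.0, -1.0]]
ft_force: [-0.2, 0.0, -0.6]
opening: 0.0849
gripper_force: 0.0
```

Call:
servo_tool:
  motion:
    - [[0, 0, 30, 0], [0, 0, 20, 0], [0, 0, 14, 0], [0, 0, 9, 0], [0, 0, 0, 0]]

```text
clock: 11.0
position: [0.557, 0.2435, 0.0412]
tcp_rot: [[0.983, 0.186, -0.001], [0.186, -0.983, -0.0], [-0.001, -0.0, -1.0]]
ft_force: [0.2, 0.5, -0.0]
opening: 0.0849
gripper_force: 0.0
```

Call:
servo_tool:
  motion:
    - [[0, 0, 0, 0], [0, 0, 0, 0], [0, 0, 0, 0], [0, 0, 0, 0], [0, 0, 0, 0]]
  gripper: 44
  grip_force: 20

```text
clock: 11.62
position: [0.5573, 0.2435, 0.0417]
tcp_rot: [[0.983, 0.185, 0.0], [0.185, -0.983, -0.0], [0.0, 0.0, -1.0]]
ft_force: [-0.2, -1.2, 1.9]
opening: 0.0501
gripper_force: 20.0
```

Call:
servo_tool:
  motion:
    - [[0, 0, -15, 0], [0, 0, -30, 0], [0, 0, -40, 0], [0, 0, -45, 0], [0, 0, -40, 0]]

```text
clock: 12.25
position: [0.557, 0.2436, 0.214]
tcp_rot: [[0.983, 0.185, 0.001], [0.185, -0.983, 0.0], [0.001, -0.0, -1.0]]
ft_force: [0.0, 1.5, -1.9]
opening: 0.05
gripper_force: 20.0
```

Call:
servo_tool:
  motion:
    - [[-14.2, 44, 0, 0], [-14.2, 44, 0, 0], [-14.2, 44, 0, 0], [-14.2, 44, 0, 0], [-14.2, 44, 0, 0]]

```text
clock: 12.88
position: [0.5277, 0.0129, 0.2123]
tcp_rot: [[0.983, 0.186, 0.001], [0.186, -0.983, -0.0], [0.001, 0.0, -1.0]]
ft_force: [0.3, -0.5, -1.4]
opening: 0.05
gripper_force: 20.0
```

Call:
servo_tool:
  motion:
    - [[-14.2, 44, 0, 0], [-14.2, 44, 0, 0], [-14.2, 44, 0, 0], [-14.2, 44, 0, 0], [-14.2, 44, 0, 0]]

```text
clock: 13.5
position: [0.4987, -0.2165, 0.2124]
tcp_rot: [[0.983, 0.185, 0.001], [0.185, -0.983, -0.0], [0.001, 0.0, -1.0]]
ft_force: [0.9, -0.1, -0.3]
opening: 0.0502
gripper_force: 20.0
```

Call:
servo_tool:
  motion:
    - [[0, 0, 0, 0], [0, 0, 0, 0]]

```text
clock: 13.75
position: [0.4989, -0.2148, 0.2118]
tcp_rot: [[0.983, 0.185, 0.0], [0.185, -0.983, 0.001], [0.0, -0.001, -1.0]]
ft_force: [-0.2, -1.0, -1.4]
opening: 0.0499
gripper_force: 20.0
```

Run:
```python
from station import readout, vision
import cv2,pickle,numpy as np
o=readout.get_obs(); c=vision.camera("wrist"); pickle.dump((o,c),open("pics/w2.pkl","wb")); print(o["position"],o["opening"])
cv2.imwrite("pics/w2.png",cv2.resize(c["color"][:,:,::-1],(800,600),interpolation=cv2.INTER_CUBIC))
```

```text
[ 0.49890677 -0.2148183   0.21177898] 0.04993788815001721
```

View pics/w2.png

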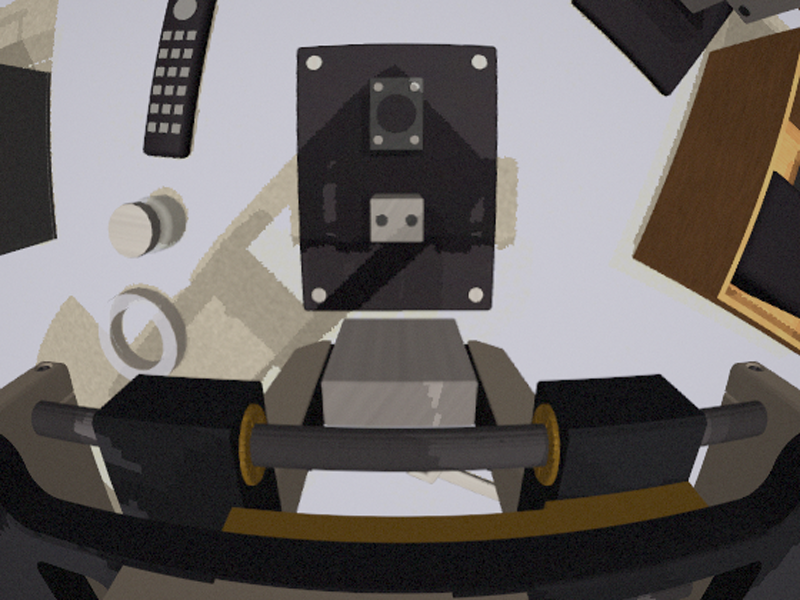

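The camera is looking almost straight down into the gap: block edge near row 150, stop top edge near row 198, thick spacer firmly held. I'll refine those edges from intensity profiles.

Run:
```python
import pickle
from h import *
o,c=pickle.load(open("pics/w2.pkl","rb"))
R=np.array(o["tcp_rot"]);p=np.array(o["position"]);g=c["color"].astype(float).mean(2); s=.7
T=lambda uv,z:((planew(c,uv,z,p,R)-p)@R*1000).round(1)
print("rows",[(i,round(g[i,263:293].mean(),0)) for i in range(48,60)]);print([(i,round(g[i,263:293].mean(),0)) for i in range(98,112)]); print([(i,round(g[i,263:293].mean(),0)) for i in range(130,175)])
print("cols stop",[(i,round(g[145:165,i].mean(),0)) for i in list(range(254,264))+list(range(292,302))])
for r in (105,135,138,139,140,168,170): print(r,T([(278,r)],.065).tolist(),T([(278,r)],.01).tolist())
print("plate",T(np.array([(298,46),(496,46),(493,309),(304,308)])*s,.010).tolist())
print("stop",T(np.array([(371,199),(424,199),(424,242),(370,242)])*s,.065).tolist())
print("block",T(np.array([(370,78),(423,78),(423,150),(370,150)])*s,.065).tolist())
# spacer in hand: top edge line (nearer camera)
```

```text
rows [(48, np.float64(49.0)), (49, np.float64(47.0)), (50, np.float64(43.0)), (51, np.float64(44.0)), (52, np.float64(41.0)), (53, np.float64(41.0)), (54, np.float64(59.0)), (55, np.float64(73.0)), (56, np.float64(73.0)), (57, np.float64(74.0)), (58, np.float64(92.0)), (59, np.float64(97.0))]
[(98, np.float64(96.0)), (99, np.float64(93.0)), (100, np.float64(83.0)), (101, np.float64(71.0)), (102, np.float64(68.0)), (103, np.float64(68.0)), (104, np.float64(58.0)), (105, np.float64(26.0)), (106, np.float64(24.0)), (107, np.float64(25.0)), (108, np.float64(22.0)), (109, np.float64(28.0)), (110, np.float64(34.0)), (111, np.float64(34.0))]
[(130, np.float64(34.0)), (131, np.float64(34.0)), (132, np.float64(34.0)), (133, np.float64(33.0)), (134, np.float64(33.0)), (135, np.float64(51.0)), (136, np.float64(71.0)), (137, np.float64(76.0)), (138, np.float64(84.0)), (139, np.float64(132.0)), (140, np.float64(150.0)), (141, np.float64(151.0)), (142, np.float64(151.0)), (143, np.float64(151.0)), (144, np.float64(150.0)), (145, np.float64(150.0)), (146, np.float64(150.0)), (147, np.float64(150.0)
[... 1137 characters left out ...]
.0)), (299, np.float64(27.0)), (300, np.float64(28.0)), (301, np.float64(27.0))]
105 [[85.1, -2.1, 146.8]] [[87.1, -2.3, 201.8]]
135 [[56.4, -2.2, 146.8]] [[53.3, -2.4, 201.8]]
138 [[53.5, -2.2, 146.8]] [[49.9, -2.4, 201.8]]
139 [[52.5, -2.2, 146.8]] [[48.7, -2.4, 201.8]]
140 [[51.6, -2.2, 146.8]] [[47.6, -2.4, 201.8]]
168 [[24.4, -2.2, 146.8]] [[15.6, -2.4, 201.8]]
170 [[22.4, -2.2, 146.8]] [[13.3, -2.4, 201.8]]
plate [[174.6, -80.7, 201.9], [174.2, 75.8, 201.8], [-42.2, 77.9, 201.7], [-41.3, -80.6, 201.8]]
stop [[52.3, -19.6, 146.8], [52.3, 15.8, 146.8], [23.0, 16.0, 146.8], [23.1, -20.6, 146.8]]
block [[134.3, -20.0, 146.8], [134.3, 15.0, 146.8], [85.2, 15.0, 146.8], [85.3, -20.1, 146.8]]
```

The gap is about 33 mm, so the thick spacer suits. The block face is at tool x ≈ +85, with the y offset about −2.3. I'll lower the spacer about 4 mm clear of the block.

Call:
servo_tool:
  motion:
    - [[18, -2.3, 0, 0], [20, 0, 0, 0], [20, 0, 0, 0], [14, 0, 0, 0], [0, 0, 0, 0]]

```text
clock: 14.42
position: [0.5706, -0.1984, 0.2111]
tcp_rot: [[0.982, 0.187, -0.0], [0.187, -0.982, 0.0], [-0.0, -0.0, -1.0]]
ft_force: [-0.5, -0.7, -1.2]
opening: 0.0499
gripper_force: 20.0
```

Call:
servo_tool:
  motion:
    - [[0, 0, 30, 0], [0, 0, 30, 0], [0, 0, 25, 0], [0, 0, 10, 0], [0, 0, 0, 0]]

```text
clock: 15.05
position: [0.569, -0.1994, 0.1162]
tcp_rot: [[0.983, 0.185, -0.001], [0.185, -0.983, 0.0], [-0.001, -0.001, -1.0]]
ft_force: [-0.3, -0.0, -0.9]
opening: 0.0501
gripper_force: 20.0
```

Run:
```python
from station import readout, vision
import cv2,pickle,numpy as np
o=readout.get_obs(); c=vision.camera("wrist"); pickle.dump((o,c),open("pics/w3.pkl","wb")); print(o["position"],o["tcp_rot"])
d=vision.camera("scene")["color"][200:360,180:320,::-1]
cv2.imwrite("pics/w3.png",cv2.hconcat([cv2.resize(c["color"][:,:,::-1],(440,330)),cv2.resize(d,(330,330),interpolation=cv2.INTER_CUBIC)]))
```

```text
[ 0.56903738 -0.19944063  0.11624554] [[ 9.82696717e-01  1.85219307e-01 -9.85757191e-04]
 [ 1.85219831e-01 -9.82697000e-01  4.69994771e-04]
 [-8.81648528e-04 -6.44444099e-04 -9.99999404e-01]]
```

View pics/w3.png

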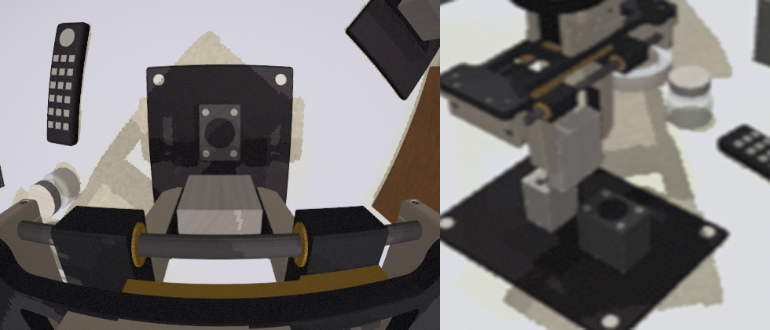

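The spacer hangs over the gap in both views, with about 4 mm clearance to the block and about 11 mm to the stop. Lowering it.

Call:
servo_tool:
  motion:
    - [[0, 0, 15, 0], [0, 0, 18, 0], [0, 0, 18, 0], [0, 0, 14, 0], [0, 0, 5, 0]]

```text
clock: 15.78
position: [0.5689, -0.1993, 0.0453]
tcp_rot: [[0.983, 0.185, -0.001], [0.185, -0.983, 0.001], [-0.001, -0.001, -1.0]]
ft_force: [0.7, -0.6, -0.8]
opening: 0.05
gripper_force: 20.0
```

Call:
servo_tool:
  motion:
    - [[1.5, 0, 0, 0], [1, 0, 0, 0], [1, 0, 0, 0], [0.5, 0, 0, 0], [0, 0, 0, 0]]

```text
clock: 16.4
position: [0.5735, -0.1988, 0.0466]
tcp_rot: [[0.983, 0.185, 0.0], [0.185, -0.983, -0.0], [0.0, 0.0, -1.0]]
ft_force: [1.0, 0.3, -1.4]
opening: 0.0496
gripper_force: 20.0
```

Call:
servo_tool:
  motion:
    - [[0.7, 0, 0, 0], [0, 0, 0, 0], [0, 0, 0, 0]]

```text
clock: 16.77
position: [0.574, -0.1987, 0.0464]
tcp_rot: [[0.983, 0.185, -0.0], [0.185, -0.983, 0.0], [-0.0, -0.0, -1.0]]
ft_force: [-1.0, -0.4, -1.0]
opening: 0.0498
gripper_force: 20.0
```

Call:
servo_tool:
  motion:
    - [[0.7, 0, 0, 0], [0, 0, 0, 0], [0, 0, 0, 0]]

```text
clock: 17.15
position: [0.5741, -0.1986, 0.0464]
tcp_rot: [[0.983, 0.185, -0.001], [0.185, -0.983, 0.0], [-0.001, -0.0, -1.0]]
ft_force: [-4.4, -2.0, 1.1]
opening: 0.0497
gripper_force: 20.0
```

Contact with the block. I'll ease off and lower to the floor.

Call:
servo_tool:
  motion:
    - [[-0.8, 0, 0, 0], [0, 0, 3, 0], [0, 0, 2, 0], [0, 0, 0.5, 0], [0, 0, 0, 0]]

```text
clock: 17.77
position: [0.574, -0.1986, 0.0407]
tcp_rot: [[0.983, 0.185, -0.0], [0.185, -0.983, 0.0], [0.0, -0.0, -1.0]]
ft_force: [-1.7, -1.2, -2.4]
opening: 0.0499
gripper_force: 20.0
```

Call:
servo_tool:
  motion:
    - [[0, 0, 1, 0], [0, 0, 0, 0], [0, 0, 0, 0]]

```text
clock: 18.15
position: [0.574, -0.1987, 0.0399]
tcp_rot: [[0.983, 0.185, 0.0], [0.185, -0.983, 0.0], [0.0, -0.0, -1.0]]
ft_force: [-1.9, -1.1, -2.5]
opening: 0.0497
gripper_force: 20.0
```

Call:
servo_tool:
  motion:
    - [[0, 0, 0.8, 0], [0, 0, 0, 0], [0, 0, 0, 0]]

```text
clock: 18.52
position: [0.5741, -0.1987, 0.0392]
tcp_rot: [[0.983, 0.185, 0.0], [0.185, -0.983, -0.0], [0.0, 0.0, -1.0]]
ft_force: [-1.6, -0.2, -1.1]
opening: 0.0497
gripper_force: 20.0
```

Call:
servo_tool:
  motion:
    - [[0, 0, 0.7, 0], [0, 0, 0, 0], [0, 0, 0, 0]]

```text
clock: 18.9
position: [0.5741, -0.1988, 0.0387]
tcp_rot: [[0.983, 0.185, 0.0], [0.185, -0.983, -0.0], [0.0, 0.0, -1.0]]
ft_force: [-1.8, -0.2, 2.0]
opening: 0.0501
gripper_force: 20.0
```

Floor contact felt. Releasing.

Call:
servo_tool:
  motion:
    - [[0, 0, 0, 0], [0, 0, 0, 0], [0, 0, 0, 0], [0, 0, 0, 0]]
  gripper: 75

```text
clock: 19.4
position: [0.5741, -0.1987, 0.0384]
tcp_rot: [[0.983, 0.185, 0.0], [0.185, -0.983, 0.0], [0.0, 0.0, -1.0]]
ft_force: [1.3, -0.3, -0.5]
opening: 0.0747
gripper_force: 0.0
```

Call:
servo_tool:
  motion:
    - [[0, 0, -10, 0], [0, 0, -30, 0], [0, 0, -45, 0], [0, 0, -50, 0], [0, 0, -40, 0]]

```text
clock: 20.02
position: [0.5743, -0.1989, 0.2166]
tcp_rot: [[0.983, 0.185, 0.002], [0.185, -0.983, -0.001], [0.002, 0.002, -1.0]]
ft_force: [0.6, 0.2, 0.1]
opening: 0.0752
gripper_force: 0.0
```

Call:
servo_tool:
  motion:
    - [[-25, 0, 0, 0], [-25, 0, 0, 0], [-25, 0, 0, 0], [0, 0, 0, 0], [0, 0, 0, 0]]

```text
clock: 20.65
position: [0.501, -0.2128, 0.2141]
tcp_rot: [[0.983, 0.185, 0.001], [0.185, -0.983, -0.001], [0.001, 0.001, -1.0]]
ft_force: [0.7, -0.8, -0.0]
opening: 0.0753
gripper_force: 0.0
```

Run:
```python
from station import readout, vision
import cv2,pickle,numpy as np
o=readout.get_obs(); c=vision.camera("wrist"); pickle.dump((o,c),open("pics/w4.pkl","wb")); print(o["position"],o["tcp_rot"])
d=vision.camera("scene")["color"][200:360,180:320,::-1]
w=c["color"][30:180,180:380,::-1]
cv2.imwrite("pics/w4.png",cv2.hconcat([cv2.resize(w,(440,330),interpolation=cv2.INTER_CUBIC),cv2.resize(d,(330,330),interpolation=cv2.INTER_CUBIC)]))
```

```text
[ 0.50096955 -0.21276394  0.21411625] [[ 9.82736521e-01  1.85005072e-01  1.43335975e-03]
 [ 1.85006001e-01 -9.82737240e-01 -5.44488411e-04]
 [ 1.30788289e-03  8.00268802e-04 -9.99998825e-01]]
```

View pics/w4.png

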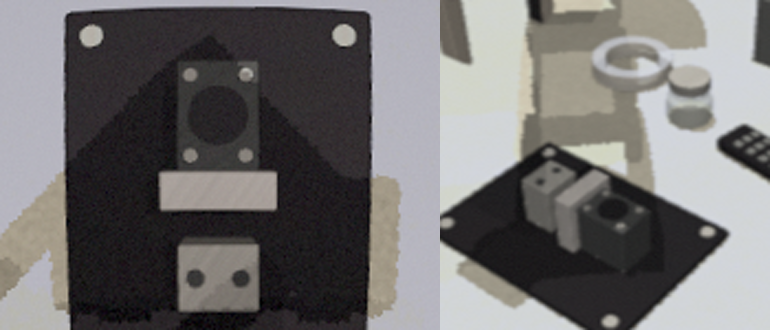

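The spacer stands upright against the block, with the room at the stop side. Going back for the wedge, looking from slightly behind it first.

Call:
servo_tool:
  motion:
    - [[-2, -44, 0, 0], [-2, -44, 0, 0], [-2, -44, -5, 0], [-2, -44, -5, 0], [-2, -44, -5, 0]]

```text
clock: 21.38
position: [0.4498, 0.0034, 0.2287]
tcp_rot: [[0.983, 0.186, 0.0], [0.186, -0.983, 0.0], [0.0, -0.0, -1.0]]
ft_force: [0.2, 0.6, -0.2]
opening: 0.0752
gripper_force: 0.0
```

Call:
servo_tool:
  motion:
    - [[-2, -44, -5, 0], [-2, -44, -5, 0], [-2, -44, -5, 0], [-2, -44, 0, 0], [-2, -44, 0, 0]]

```text
clock: 22.0
position: [0.399, 0.218, 0.2437]
tcp_rot: [[0.983, 0.186, 0.001], [0.186, -0.983, 0.0], [0.001, -0.0, -1.0]]
ft_force: [0.4, -0.3, -0.5]
opening: 0.0748
gripper_force: 0.0
```

Call:
servo_tool:
  motion:
    - [[0, 0, 0, 0], [0, 0, 0, 0]]

```text
clock: 22.25
position: [0.3993, 0.2161, 0.2433]
tcp_rot: [[0.982, 0.187, -0.0], [0.187, -0.982, -0.001], [-0.0, 0.001, -1.0]]
ft_force: [0.5, -1.1, -0.1]
opening: 0.0752
gripper_force: 0.0
```

Run:
```python
from station import readout, vision
import pickle
from h import *
o,c=pickle.load(open("pics/w4.pkl","rb")); R=np.array(o["tcp_rot"]);p=np.array(o["position"]); g=c["color"].astype(float).mean(2)
print("prof",[(i,int(g[i,266:292].mean())) for i in list(range(104,129))+list(range(136,145))])
q=np.array([(160,172),(277,170),(277,209),(160,211)])/2.2+[180,30]
W=planew(c,q,.074,p,R); print("spacer tool",((W-p)@R*1000).round(1).tolist(),"world",W.round(4).tolist())
q=np.array([(178,244),(259,244),(259,311),(178,312)])/2.2+[180,30]
W=planew(c,q,.065,p,R); print("stop tool",((W-p)@R*1000).round(1).tolist(),W.round(4).tolist())
o=readout.get_obs(); c=vision.camera("wrist"); pickle.dump((o,c),open("pics/w5.pkl","wb")); print(o["position"],o["tcp_rot"])
w=c["color"][40:250,170:390,::-1]
cv2.imwrite("pics/w5.png",cv2.resize(w,None,fx=2.8,fy=2.8,interpolation=cv2.INTER_CUBIC))
```

```text
prof [(104, 58), (105, 59), (106, 56), (107, 75), (108, 137), (109, 159), (110, 159), (111, 159), (112, 159), (113, 158), (114, 159), (115, 158), (116, 158), (117, 158), (118, 158), (119, 157), (120, 157), (121, 158), (122, 157), (123, 157), (124, 153), (125, 85), (126, 19), (127, 22), (128, 29), (136, 28), (137, 39), (138, 59), (139, 66), (140, 65), (141, 107), (142, 132), (143, 134), (144, 134)]
spacer tool [[82.1, -25.5, 140.2], [83.0, 23.7, 140.2], [66.3, 23.8, 140.2], [65.5, -25.6, 140.2]] world [[0.5772, -0.1726, 0.074], [0.5871, -0.2208, 0.074], [0.5707, -0.224, 0.074], [0.5608, -0.1755, 0.074]]
stop tool [[50.6, -18.6, 149.2], [50.6, 16.8, 149.2], [20.7, 17.1, 149.2], [20.3, -18.9, 149.1]] [[0.5475, -0.1852, 0.065], [0.554, -0.22, 0.065], [0.5247, -0.2258, 0.065], [0.5176, -0.1905, 0.065]]
[0.39928714 0.21606602 0.24332656] [[ 9.82437142e-01  1.86593784e-01 -1.48840498e-04]
 [ 1.86593665e-01 -9.82436995e-01 -5.95771667e-04]
 [-2.57393701e-04  5.57535520e-04 -9.99999811e-01]]
```

View pics/w5.png

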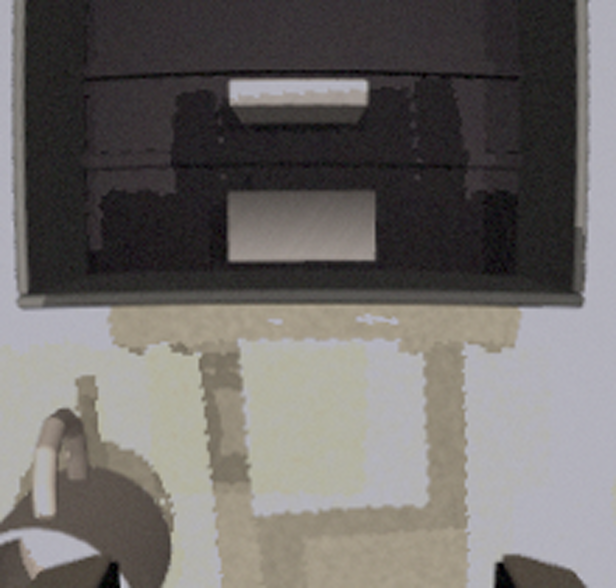

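The wedge top is a clean rectangle at crop (228–375, 191–262), and the room beside the spacer is about 15 mm.

Run:
```python
import pickle
from h import *
o,c=pickle.load(open("pics/w5.pkl","rb")); R=np.array(o["tcp_rot"]);p=np.array(o["position"])
q=np.array([(228,191),(374,191),(376,262),(227,262)])/2.8+[170,40]
for z in(.097,):
    W=planew(c,q,z,p,R); print(z,((W-p)@R*1000).round(1).tolist(),(((W-p)@R).mean(0)*1000).round(1), W.mean(0).round(4))
```

```text
0.097 [[82.3, -27.2, 146.3], [82.2, 22.0, 146.3], [57.9, 22.9, 146.3], [58.0, -27.8, 146.3]] [ 70.1  -2.5 146.3] [0.4676 0.2316 0.097 ]
```

Call:
servo_tool:
  motion:
    - [[20, -2.5, 0, 0], [25, 0, 0, 0], [23.5, 0, 10, 0], [0, 0, 35, 0], [0, 0, 45, 0]]

```text
clock: 22.92
position: [0.4679, 0.2299, 0.1532]
tcp_rot: [[0.983, 0.183, 0.003], [0.183, -0.983, 0.0], [0.003, 0.0, -1.0]]
ft_force: [-0.7, 0.1, -0.5]
opening: 0.0751
gripper_force: 0.0
```

Call:
servo_tool:
  motion:
    - [[0, 0, 40, 0], [0, 0, 25, 0], [0, 0, 16, 0], [0, 0, 8, 0], [0, 0, 0, 0]]

```text
clock: 23.55
position: [0.4663, 0.2309, 0.0646]
tcp_rot: [[0.983, 0.185, 0.0], [0.185, -0.983, -0.0], [0.0, 0.0, -1.0]]
ft_force: [0.4, 0.4, -0.2]
opening: 0.075
gripper_force: 0.0
```

Call:
servo_tool:
  motion:
    - [[0, 0, 0, 0], [0, 0, 0, 0], [0, 0, 0, 0], [0, 0, 0, 0], [0, 0, 0, 0]]
  gripper: 42
  grip_force: 40

```text
clock: 24.18
position: [0.4663, 0.2313, 0.065]
tcp_rot: [[0.983, 0.185, 0.001], [0.185, -0.983, 0.0], [0.001, -0.0, -1.0]]
ft_force: [-0.4, -0.4, 4.7]
opening: 0.0497
gripper_force: 40.0
```

Call:
servo_tool:
  motion:
    - [[0, 0, -10, 0], [0, 0, -25, 0], [0, 0, -40, 0], [0, 0, -45, 0], [0, 0, -35, 0]]

```text
clock: 24.8
position: [0.4657, 0.2312, 0.2214]
tcp_rot: [[0.983, 0.185, 0.0], [0.185, -0.983, 0.0], [0.0, -0.0, -1.0]]
ft_force: [1.3, -0.4, -1.5]
opening: 0.0499
gripper_force: 40.0
```

Call:
servo_tool:
  motion:
    - [[0.2, 44, 0, 0], [0.2, 44, 0, 0], [0.1, 44, 0, 0], [0.2, 44, 0, 0], [0.1, 44, 0, 0]]

```text
clock: 25.42
position: [0.5071, 0.0139, 0.2195]
tcp_rot: [[0.983, 0.185, -0.001], [0.185, -0.983, 0.0], [-0.001, -0.0, -1.0]]
ft_force: [0.5, 0.3, -2.0]
opening: 0.0497
gripper_force: 40.0
```

Call:
servo_tool:
  motion:
    - [[0.2, 44, 0, 0], [0.2, 44, 0, 0], [0.1, 44, 0, 0], [0.2, 44, 0, 0], [0.1, 44, 0, 0]]

```text
clock: 26.05
position: [0.5487, -0.202, 0.2193]
tcp_rot: [[0.983, 0.185, -0.001], [0.185, -0.983, 0.001], [-0.001, -0.001, -1.0]]
ft_force: [0.1, 0.9, -2.8]
opening: 0.0498
gripper_force: 40.0
```

Call:
servo_tool:
  motion:
    - [[0, 2, 0, 0], [0, 0, 0, 0], [0, 0, 0, 0]]

```text
clock: 26.42
position: [0.5491, -0.2014, 0.2195]
tcp_rot: [[0.982, 0.186, -0.0], [0.186, -0.982, 0.001], [-0.0, -0.001, -1.0]]
ft_force: [0.1, -0.3, -0.7]
opening: 0.0497
gripper_force: 40.0
```

Call:
servo_tool:
  motion:
    - [[0, 1.4, 15, 0], [0, 0, 25, 0], [0, 0, 25, 0], [0, 0, 15, 0], [0, 0, 5, 0]]

```text
clock: 27.05
position: [0.5491, -0.2035, 0.1332]
tcp_rot: [[0.983, 0.186, -0.002], [0.186, -0.983, 0.001], [-0.002, -0.001, -1.0]]
ft_force: [0.3, -1.1, -1.9]
opening: 0.0497
gripper_force: 40.0
```

Call:
servo_tool:
  motion:
    - [[0, 0, 10, 0], [0, 0, 10, 0], [0, 0, 8, 0], [0, 0, 4, 0], [0, 0, 0, 0]]

```text
clock: 27.68
position: [0.5495, -0.2042, 0.1022]
tcp_rot: [[0.983, 0.185, -0.0], [0.185, -0.983, 0.0], [-0.0, -0.0, -1.0]]
ft_force: [0.3, 0.7, -2.1]
opening: 0.0496
gripper_force: 40.0
```

Call:
servo_tool:
  motion:
    - [[1, -0.7, 0, 0], [0.8, -0.5, 0, 0], [0, 0, 0, 0]]

```text
clock: 28.05
position: [0.5512, -0.2028, 0.1027]
tcp_rot: [[0.983, 0.185, -0.0], [0.185, -0.983, -0.0], [-0.0, 0.0, -1.0]]
ft_force: [-1.2, -0.7, -2.1]
opening: 0.0497
gripper_force: 40.0
```

Call:
servo_tool:
  motion:
    - [[0.7, 0, 0, 0], [0, 0, 0, 0], [0, 0, 0, 0]]

```text
clock: 28.42
position: [0.5514, -0.2026, 0.1024]
tcp_rot: [[0.983, 0.185, -0.001], [0.185, -0.983, 0.0], [-0.001, -0.0, -1.0]]
ft_force: [-4.1, -1.6, -0.6]
opening: 0.0495
gripper_force: 40.0
```

Call:
servo_tool:
  motion:
    - [[0.6, 0, 0, 0], [0, 0, 0, 0], [0, 0, 0, 0]]

```text
clock: 28.8
position: [0.5515, -0.2026, 0.1023]
tcp_rot: [[0.983, 0.185, -0.002], [0.185, -0.983, -0.0], [-0.002, -0.0, -1.0]]
ft_force: [-5.9, -1.0, 0.5]
opening: 0.0498
gripper_force: 40.0
```

Touching the spacer. I'll ease off and push down.

Call:
servo_tool:
  motion:
    - [[-1.2, 0, 0, 0], [0, 0, 3, 0], [0, 0, 3, 0], [0, 0, 3, 0], [0, 0, 1, 0]]

```text
clock: 29.42
position: [0.5513, -0.2025, 0.0921]
tcp_rot: [[0.983, 0.185, -0.0], [0.185, -0.983, 0.0], [-0.0, -0.0, -1.0]]
ft_force: [-3.7, 0.2, -0.3]
opening: 0.05
gripper_force: 40.0
```

Call:
servo_tool:
  motion:
    - [[0, 0, 2, 0], [0, 0, 2, 0], [0, 0, 1, 0], [0, 0, 0, 0]]

```text
clock: 29.92
position: [0.5513, -0.2027, 0.0873]
tcp_rot: [[0.983, 0.185, -0.0], [0.185, -0.983, 0.0], [-0.0, -0.0, -1.0]]
ft_force: [-2.5, -1.1, -2.8]
opening: 0.0497
gripper_force: 40.0
```

Call:
servo_tool:
  motion:
    - [[0, 0, 1.5, 0], [0, 0, 1, 0], [0, 0, 0, 0]]

```text
clock: 30.3
position: [0.5513, -0.2027, 0.0848]
tcp_rot: [[0.983, 0.185, -0.0], [0.185, -0.983, 0.0], [-0.0, -0.0, -1.0]]
ft_force: [-2.7, -0.6, -1.6]
opening: 0.0499
gripper_force: 40.0
```

Call:
servo_tool:
  motion:
    - [[0, 0, 1, 0], [0, 0, 0.5, 0], [0, 0, 0, 0]]

```text
clock: 30.68
position: [0.5513, -0.2027, 0.0834]
tcp_rot: [[0.983, 0.185, -0.0], [0.185, -0.983, -0.0], [-0.0, 0.0, -1.0]]
ft_force: [-2.9, -0.9, -1.1]
opening: 0.0499
gripper_force: 40.0
```

Call:
servo_tool:
  motion:
    - [[0, 0, 1, 0], [0, 0, 0, 0], [0, 0, 0, 0]]

```text
clock: 31.05
position: [0.5514, -0.2027, 0.0826]
tcp_rot: [[0.983, 0.185, 0.0], [0.185, -0.983, -0.0], [0.0, 0.0, -1.0]]
ft_force: [-3.2, -0.1, 0.4]
opening: 0.05
gripper_force: 40.0
```

Call:
servo_tool:
  motion:
    - [[0, 0, 1, 0], [0, 0, 0, 0], [0, 0, 0, 0]]

```text
clock: 31.42
position: [0.5515, -0.2028, 0.0821]
tcp_rot: [[0.983, 0.185, 0.001], [0.185, -0.983, -0.0], [0.001, 0.001, -1.0]]
ft_force: [-4.3, 0.3, 4.6]
opening: 0.0497
gripper_force: 40.0
```

Call:
servo_tool:
  motion:
    - [[0, 0, 0.8, 0], [0, 0, 0, 0], [0, 0, 0, 0]]

```text
clock: 31.8
position: [0.5516, -0.2029, 0.0818]
tcp_rot: [[0.983, 0.185, 0.001], [0.185, -0.983, -0.001], [0.001, 0.001, -1.0]]
ft_force: [-4.7, 0.9, 8.5]
opening: 0.0498
gripper_force: 40.0
```

Call:
servo_tool:
  motion:
    - [[0, 0, 0.7, 0], [0, 0, 0, 0], [0, 0, 0, 0], [0, 0, 0, 0]]

```text
clock: 32.3
position: [0.5518, -0.2029, 0.0815]
tcp_rot: [[0.983, 0.185, 0.002], [0.185, -0.983, -0.001], [0.001, 0.001, -1.0]]
ft_force: [-4.4, 0.7, 11.3]
opening: 0.0493
gripper_force: 40.0
```

Run:
```python
from station import readout, vision
import cv2,numpy as np
o=readout.get_obs(); print(o["position"],o["ft_force"])
d=vision.camera("scene")["color"][170:360,150:390,::-1]; t=vision.camera("top")["color"][90:260,90:400,::-1]
cv2.imwrite("pics/f.png",cv2.hconcat([cv2.resize(d,(400,330),interpolation=cv2.INTER_CUBIC),cv2.resize(t,(400,330),interpolation=cv2.INTER_CUBIC)]))
```

```text
[ 0.55182274 -0.20290507  0.08148343] [-4.41570369  0.67754035 11.28505033]
```

View pics/f.png

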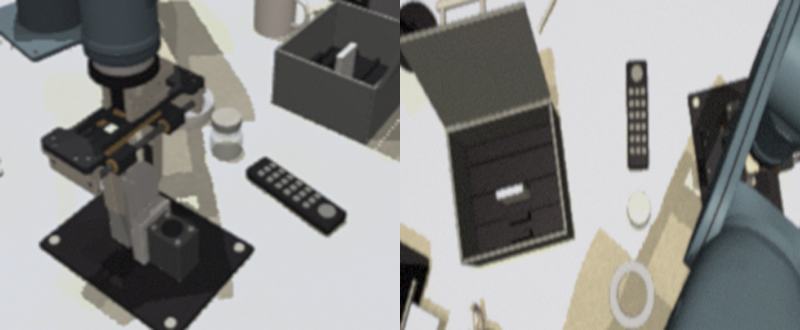

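Spacer upright against the block, wedge jammed at about 13 N with its tip about 20 mm above the plate, lid open, thin spacer still in the case. Handing in.

```bash
python3 -c "
from station import r
print(r.finish_job())"
```

```text
the job is handed in; nothing more can be done
None
```

Job handed in: lid open on its stop, thick spacer standing in the roughly 33 mm gap, thin one left in the case, and the wedge still held, jammed at about 13 N with its tip about 20 mm above the foot plate.

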